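# Sort left- and right-hand pipe brackets into their trays

### The job

Sort the three loose toed steel brackets on the bench into left-hand and right-hand: each left-hand one goes in the tray whose fixed pattern is left-hand, each right-hand one in the tray with the right-hand pattern. Set each down gently without dropping it, so that it lies flat on its foot on the floor of the tray with its lug upright, none stacked on another. Leave the bracket without a toe and everything else on the bench where it is.

Things in the scene. Friction and masses are not known exactly. Their poses are not given: they have to be found in the camera images.
- bracket_left_1: Steel bracket, 0.22-0.45 kg, lying on its foot plate, 90 (x) x 32 (y) x 6 mm. Grip: upright lug at the middle of the foot, 10 mm thick (y), 44 long (x), top 50 above the underside. Origin: centre of foot's underside, z up. Left hand: a flat toe 32 x 32 x 6 at the foot's +x end juts to +y (x 13 to 45, y 16 to 48): seen from above with the toe end far, it points left.
- bracket_left_2: Steel bracket, 0.22-0.45 kg, lying on its foot plate, 90 (x) x 32 (y) x 6 mm. Grip: upright lug at the middle of the foot, 10 mm thick (y), 44 long (x), top 50 above the underside. Origin: centre of foot's underside, z up. Left hand: a flat toe 32 x 32 x 6 at the foot's +x end juts to +y (x 13 to 45, y 16 to 48): seen from above with the toe end far, it points left.
- bracket_right: Steel bracket, 0.22-0.45 kg, lying on its foot plate, 90 (x) x 32 (y) x 6 mm. Grip: upright lug at the middle of the foot, 10 mm thick (y), 44 long (x), top 50 above the underside. Origin: centre of foot's underside, z up. Right hand (mirror image): a flat toe 32 x 32 x 6 at the foot's +x end juts to -y (x 13 to 45, y -48 to -16): seen from above with the toe end far, it points right.
- tray_left: Fixed grey tray with a left-hand pattern, on either side of the robot. Open bin 220 (x) x 180 (y) mm, walls 4 thick, 22 high, floor 4 thick. Origin: centre of the bin's underside, on the bench. Beyond the bin at +x (x 110 to 200) a ledge 12 high bears the pattern: a fixed bracket like the loose ones, lug along y, top 62 above the bench; its hand is the hand this tray takes.
- tray_right: Fixed grey tray with a right-hand pattern, on either side of the robot. Open bin 220 (x) x 180 (y) mm, walls 4 thick, 22 high, floor 4 thick. Origin: centre of the bin's underside, on the bench. Beyond the bin at +x (x 110 to 200) a ledge 12 high bears the pattern: a fixed bracket like the loose ones, lug along y, top 62 above the bench; its hand is the hand this tray takes.
- bracket_plain: Leave it alone: a steel bracket with the same foot and lug but no toe, so neither left nor right. Origin: centre of its underside; lug along x.
- pinion: Leave it alone: dark steel pinion gear standing upright, diameter 58, height 40 mm. Origin: centre of its underside.
- bearing: Leave it alone: flat steel ring, outer diameter 72, height 20 mm. Origin: centre of its underside.
- spanner: Leave it alone: steel spanner lying flat, 140 mm long along its x, origin at its middle on the underside.
- shim_block: Leave it alone: brass block 50 x 30 x 25 mm. Origin: centre of its underside.

How it is judged (in metres and radians):
At the end, for the whole second after the job is handed in: Both left-hand brackets in the bin of the left-hand tray, the right-hand one in the other: origins inside the bin's outline, undersides on the floor (at most 8 mm above the tray's underside), lugs upright within 0.1 rad, at rest (below 0.03 m/s) (x of bracket_left_1 in the frame of tray_left between -0.11 and 0.11 m and y of bracket_left_1 in the frame of tray_left between -0.09 and 0.09 m and z of bracket_left_1 in the frame of tray_left between 0 and 0.008 m and angle between each of bracket_left_1, bracket_left_2, bracket_right's own z axis and vertical below 0.1 rad and linear speed of each of bracket_left_1, bracket_left_2, bracket_right below 0.03 m/s and x of bracket_left_2 in the frame of tray_left between -0.11 and 0.11 m and y of bracket_left_2 in the frame of tray_left between -0.09 and 0.09 m and z of bracket_left_2 in the frame of tray_left between 0 and 0.008 m and x of bracket_right in the frame of tray_right between -0.11 and 0.11 m and y of bracket_right in the frame of tray_right between -0.09 and 0.09 m and z of bracket_right in the frame of tray_right between 0 and 0.008 m); the robot touches nothing.
It fails at once if a toed bracket is dropped or thrown (faster than 0.7 m/s, a fall of about 25 mm, with no finger on it) ((linear speed of bracket_left_1 above 0.7 m/s and contact force between bracket_left_1 and the fingers below 0.1 N) or (linear speed of bracket_left_2 above 0.7 m/s and contact force between bracket_left_2 and the fingers below 0.1 N) or (linear speed of bracket_right above 0.7 m/s and contact force between bracket_right and the fingers below 0.1 N)).
It fails at once if anything else loose on the bench is shifted by more than 30 mm (distance of any of bracket_plain, pinion, bearing, spanner, shim_block from where it was at the start of the episode above 0.03 m).
It also fails if it takes over 64 s, if anything falls off the work surface, if the arm or the gripper's body presses on something with over 40 N, if the wrist force passes 120 N, or if a joint passes its speed limit or range.

### The arm

A 6-joint arm with a two-finger parallel gripper is mounted at the origin on the work surface. World frame = base frame: x ahead of the robot, y to its left, z up, the work surface at z = 0. Lengths are in m, angles in degrees, forces in N, time in s.
With the tool pointing down it reaches from about 0.375 to 0.975 m from the base axis. Payload 3.8 kg.
Tool frame: the origin (TCP) lies between the finger pads; the fingertips stand 17 mm ahead of it and the grasp point (between the pads) lies 2 mm behind it (bot.tcp_to_tips is the z of the fingertips in the tool frame, in m); z points along the fingers, y is the line along which they close (so a half turn about z gives the same grasp; the last joint's range is limited). The gripper opens to 85 mm and grips with 20 to 120 N. Pads are 22 mm wide; open, the fingers measure 114 mm over their backs; the gripper's body (76 mm by 85 mm) begins 54 mm behind the grasp point. The pads swing forward as they close: fully open they stand 13 mm farther back than shut.
Start: joints at [-65.598, 15.12, 91.902, -0, 72.978, -2.114], TCP at [0.301, -0.604, 0.248] pointing down, gripper open.
Joint ranges: [-150.88, 150.88], [-54.13, 125.18], [17.81, 147.31], [-75.09, 255.09], [0, 152.58], [-146.25, 146.25]. Speed limits (degrees/s): [147.25, 147.25, 180, 180, 180, 180].

### API

Orientations are given as [roll, pitch, yaw] about the fixed x, y, z axes, in that order (R = Rz(yaw) Ry(pitch) Rx(roll)).
In Python, from plant import bot gives the robot as it stands.
- The arm moves only by the tool drive_effector, called after "Emit:" as name([rows], argument=value, ...), one row to a line, values as JSON. Schema: {"type":"object","properties":{"plan":{"type":"array","items":{"type":"array","items":{"type":"number"},"minItems":5,"maxItems":5},"minItems":1,"maxItems":12},"clamp_n":{"type":"number"},"only":{"type":"string"},"quiet":{"type":"boolean"},"lines":{"type":"string"}},"required":["plan"],"additionalProperties":false}. plan is a list of rows, 1 to 12 of them, each of 5 numbers: the finger opening in m, then dx, dy, dz in parts of the range, where 1.0 means 60 cm, then a turn about the tool's z in a scale on which 1.0 is 120 degrees; each row shifts and turns the commanded pose from where the row before left it, along the tool's axes as they then stand; what a row does not reach is not made up. A row lasts 1/10 s, in which the tool goes at most 0.05 m and 8.59 degrees, less where a joint would pass 70% of its speed; a pose out of reach is approached as far as the arm can. The fingers move at their own pace and stop on an object; clamp_n is the grip in N (left out, the last holds). Time passes only in rows, so rows that do not move let the fingers close. The tool returns the time, the measured TCP pose, the force, the opening and the grip force at its end. only (a regular expression) keeps the lines of the reply that match it, lines (a string "A,B") keeps lines A to B, and quiet returns only ok. Shift and turn numbers lie between -1 and 1, and a call with a number outside is refused. Input that does not fit is refused with a message, and nothing moves.
- bot.state(): the state, without advancing time (a new reading comes with each control period).
- bot.snapshot(name): name is "scene" or "top" or "wrist"; returns a dict with "image" (480x640x3 uint8, red, green, blue), "fovy" (degrees; the focal length in pixels is half the picture's height over the tangent of half this angle, whatever the lens; pixels are square), "cx", "cy" (the principal point, pixels), "extrinsics" (4x4, takes a point from world to camera coordinates). Camera axes: x right, y down, z forward; pixel columns grow to the right and rows downward; lengths in m; the calibration is good to about 2 mm. A picture is of the moment at which its call begins. There is no depth.
- bot.job_done(): hands the job in; it is judged then, once.
The state is a dict: "time": time; "q": joint angles; "qd": joint speeds; "tau": joint torques, N m; "tcp_pos": TCP position; "ee_rot": TCP orientation; "ft_force": force on the tool from outside, world axes, zero at the start; "ft_torque": the same for the moment, N m; "width": finger opening in m; "grip_force": force on a finger pad.
Only numpy, scipy, OpenCV 4.12 (cv2) and the standard library are available. Lean on these libraries where they do the work, as an engineer would, in place of code of your own. Each camera call takes 0.05 s, during which the arm holds its last target. There are 200 camera calls.

## Working session

There is one attempt and no reset: what is moved stays moved. The work goes in short steps, Python scripts to look and compute and a tool call to move; the robot and the scene stay as the last step left them, time stands still between calls to the robot, and variables do not carry over. Pictures are saved under pics/ and viewed, at most 10 in all, crops included, and the job is handed in when it is done.

```bash
mkdir -p pics; ls; cat > h.py <<'E'
import numpy as np, cv2
from plant import bot
def cam(s):
    f=240/np.tan(np.radians(s["fovy"])/2)
    return f,s["cx"],s["cy"],np.array(s["extrinsics"])
def ray(s,u,v,z):
    f,cx,cy,E=cam(s); R,t=E[:3,:3],E[:3,3]
    o=-R.T@t; d=R.T@np.array([(u-cx)/f,(v-cy)/f,1]); return o+d*(z-o[2])/d[2]
def proj(s,p):
    f,cx,cy,E=cam(s); c=E[:3,:3]@np.array(p)+E[:3,3]; return cx+f*c[0]/c[2],cy+f*c[1]/c[2]
E
python3 - <<'E'
from h import *
import pickle
for n in ("scene","top"):
    s=bot.snapshot(n); print(n,s["fovy"],s["cx"],s["cy"],np.round(s["extrinsics"],3).tolist())
    cv2.imwrite(f"pics/{n}0.png",s["image"][:,:,::-1]); pickle.dump(s,open(n+"0.pkl","wb"))
print(bot.state())
E
```

```text
pics
plant.py
scene 53.87090660352823 326.21545316946026 246.52198980457587 [[0.081, 0.997, 0.001, -0.07], [0.71, -0.057, -0.702, -0.401], [-0.699, 0.058, -0.712, 1.476], [0.0, 0.0, 0.0, 1.0]]
top 43.86169343171856 316.0385554865018 239.41225588117038 [[0.009, -1.0, 0.023, -0.022], [-0.993, -0.012, -0.121, 0.618], [0.121, -0.022, -0.992, 1.362], [0.0, 0.0, 0.0, 1.0]]
{'time': 0.1, 'q': array([-6.55995698e+01,  1.51638851e+01,  9.19742680e+01,  6.77926975e-04,
        7.29791508e+01, -2.11396186e+00]), 'qd': array([-0.05379565, -0.17106089, -0.13188594,  0.01031356, -0.00529582,
        0.01408513]), 'tau': array([ 4.37740964e-04, -5.16707289e+01, -3.68590593e+01, -1.11914308e-04,
        6.27077374e-03, -3.95815562e-06]), 'tcp_pos': array([ 0.30107455, -0.60341854,  0.24708986]), 'ee_rot': array([-1.79882800e+02, -4.97439747e-03,  2.65141879e+01]), 'ft_force': array([-0.22800216,  0.56513229, -0.67713882]), 'ft_torque': array([-0.01793246, -0.01011464, -0.02118935]), 'grip_force': 0.0, 'width': 0.08548156421320614}
```

View pics/scene0.png

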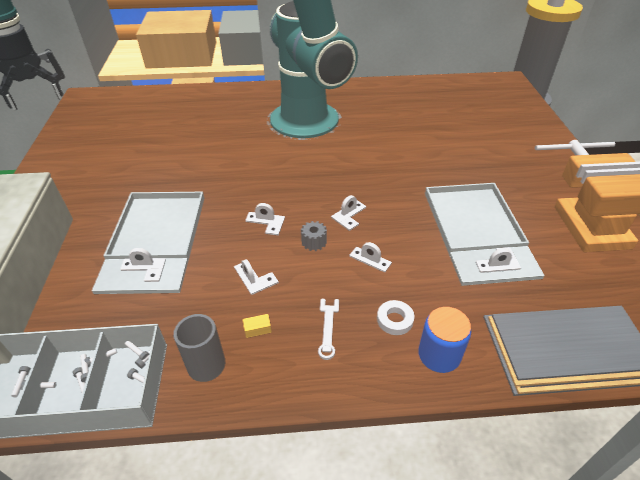

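View pics/top0.png

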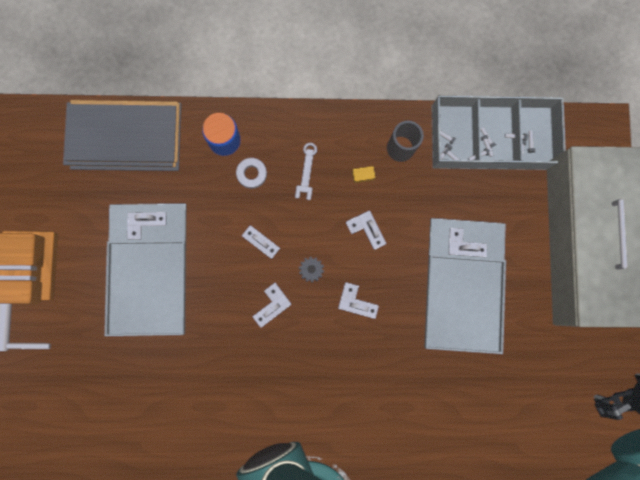

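The top view shows trays at (145,290) and (466,305). The toed brackets are at (368,230), (272,305) and (358,302), and the plain one is at (261,242). I'll zoom in and measure.

```bash
python3 - <<'E'
from h import *
import pickle
s=pickle.load(open("top0.pkl","rb")); im=s["image"]
c=np.vstack([cv2.resize(im[195:335,235:395],None,fx=5,fy=5,interpolation=3)[:,:800][:400*0+700]])
c=cv2.resize(im[195:330,225:400],None,fx=3.4,fy=3.4,interpolation=3)
p=np.hstack([cv2.resize(im[200:245,105:190],None,fx=3.4,fy=3.4,interpolation=3),cv2.resize(im[215:260,425:510],None,fx=3.4,fy=3.4,interpolation=3)])
o=np.zeros((600,600,3),np.uint8); o[:c.shape[0],:c.shape[1]]=c[:, :600]; o[p.shape[0]*0+447:,:p.shape[1]]=p[:153]
cv2.imwrite("pics/crop.png",o[:,:,::-1])
m=(im.min(2)>165).astype(np.uint8)
n,l,st,ce=cv2.connectedComponentsWithStats(m)
for i in range(1,n):
    if 150<st[i,4]<3000 and 100<ce[i][0]<515 and 160<ce[i][1]<340:
        cs,_=cv2.findContours((l==i).astype(np.uint8),0,2); k=max(cs,key=cv2.contourArea)
        a=cv2.approxPolyDP(k,3,True)[:,0]
        print(ce[i].round(1),st[i,4],[(tuple(q.tolist()),ray(s,*q,.006)[:2].round(3).tolist()) for q in a])
E
```

```text
[305.9 174.5] 292 [((311, 150), [0.843, -0.002]), ((306, 151), [0.84, 0.01]), ((303, 182), [0.763, 0.017]), ((296, 195), [0.73, 0.033]), ((299, 190), [0.743, 0.026]), ((306, 190), [0.743, 0.009]), ((308, 198), [0.723, 0.004])]
[250.9 172.2] 407 [((247, 159), [0.818, 0.154]), ((239, 165), [0.803, 0.173]), ((237, 174), [0.78, 0.177]), ((242, 183), [0.758, 0.164]), ((252, 186), [0.751, 0.14]), ((263, 179), [0.769, 0.114]), ((264, 168), [0.796, 0.112]), ((259, 161), [0.813, 0.124])]
[141.7 222.1] 511 [((164, 212), [0.684, 0.35]), ((128, 213), [0.681, 0.435]), ((128, 238), [0.621, 0.432]), ((139, 237), [0.623, 0.406]), ((140, 225), [0.652, 0.405]), ((164, 224), [0.655, 0.348])]
[366.1 227.6] 440 [((347, 222), [0.666, -0.091]), ((351, 231), [0.644, -0.1]), ((364, 227), [0.654, -0.132]), ((375, 248), [0.603, -0.158]), ((384, 243), [0.616, -0.18]), ((369, 212), [0.691, -0.144])]
[260.4 241.4] 321 [((249, 227), [0.651, 0.145]), ((243, 235), [0.631, 0.159]), ((272, 256), [0.581, 0.089]), ((278, 248), [0.601, 0.075])]
[464.2 244.6] 528 [((451, 227), [0.657, -0.343]), ((450, 253), [0.593, -0.339]), ((486, 256), [0.587, -0.426]), ((486, 244), [0.616, -0.427]), ((464, 242), [0.62, -0.374]), ((463, 229), [0.652, -0.372])]
[272.5 305. ] 521 [((275, 284), [0.515, 0.08]), ((266, 290), [0.5, 0.101]), ((273, 301), [0.474, 0.084]), ((254, 316), [0.439, 0.129]), ((260, 325), [0.418, 0.114]), ((289, 304), [0.468, 0.046])]
[355.6 302.4] 519 [((346, 284), [0.516, -0.089]), ((340, 308), [0.459, -0.074]), ((374, 317), [0.439, -0.155]), ((376, 306), [0.465, -0.16]), ((355, 300), [0.479, -0.11]), ((357, 286), [0.512, -0.115])]
```

View pics/crop.png

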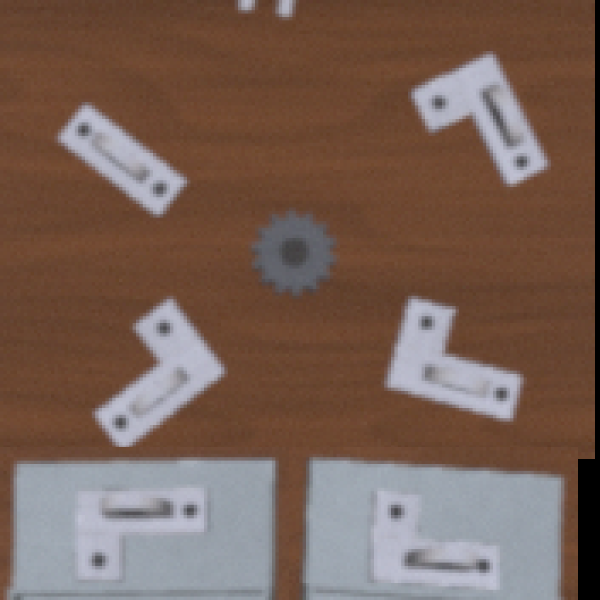

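From above, the +y tray pattern faces left with its toe down, so it is left-hand; the -y one has its toe up, so it is right-hand. The upper-right (A) and lower-left bracket in this view (B) are left-hand. The lower-right one (C) is right-hand. Next I'll check these points in the other view and compute the tray poses.

```bash
cat >> h.py <<'E'
def to(x,y,z,psi):
    "turn about tool z, then shift in turned tool axes"
    s=bot.state(); p=s["tcp_pos"]; y0=s["ee_rot"][2]; d=np.array([x,y,z])-p
    a=np.radians(psi); t=(y0-psi+180)%360-180
    print("pos",p.round(4),"rpy",s["ee_rot"].round(2),"turn",round(t,2),"dxyz(tool)",np.round([d[0]*np.cos(a)+d[1]*np.sin(a), d[0]*np.sin(a)-d[1]*np.cos(a), -d[2]],4),"q",s["q"].round(0),"w",round(s["width"],4))
E
python3 - <<'E'
from h import *
import pickle
s=pickle.load(open("top0.pkl","rb")); sc=pickle.load(open("scene0.pkl","rb"))
for n,p in dict(A=(.647,-.151),B=(.4535,.0875),C=(.462,-.117)).items():
    print(n,np.round(proj(sc,(*p,.05))),np.round(proj(sc,(*p,.006))),np.round(proj(s,(*p,.05))),np.round(proj(s,(*p,.028))))
for P in ([(109,205),(186,204),(105,335),(184,335)],[(431,219),(505,223),(427,350),(503,353)]):
    w=[ray(s,*q,z)[:2] for q,z in zip(P,(.012,.012,.022,.022))]
    far=(w[0]+w[1])/2; near=(w[2]+w[3])/2; d=far-near
    print(np.round(w,3).tolist(),"len",np.linalg.norm(d),"yaw",np.degrees(np.arctan2(d[1],d[0])),"centre",near+d*.11/.31)
im=sc["image"]; m=(im.min(2)>150).astype(np.uint8); 
n,l,st,ce=cv2.connectedComponentsWithStats(m)
for i in range(1,n):
    if 150<st[i,4]<2500 and 220<ce[i][0]<400 and 180<ce[i][1]<300: print(ce[i].round(1),st[i])
to(.462,-.117,.2,76)
E
```

```text
A [245. 262.] [248. 276.] [374. 227.] [373. 229.]
B [349. 197.] [348. 211.] [271. 310.] [271. 310.]
C [263. 203.] [264. 217.] [360. 307.] [359. 307.]
[[0.699, 0.479], [0.704, 0.296], [0.392, 0.47], [0.394, 0.288]] len 0.3082986239158132 yaw 1.6566636518916107 centre [0.50228631 0.3822451 ]
[[0.675, -0.293], [0.667, -0.473], [0.364, -0.277], [0.358, -0.455]] len 0.3103464269356976 yaw -3.0729830588573703 centre [ 0.47090292 -0.37212342]
[348.  216.2] [331 200  35  30 351]
[267.  219.7] [246 203  39  32 450]
[370.3 259.7] [350 247  42  25 309]
[254.4 277.8] [234 259  44  35 600]
pos [ 0.3011 -0.6034  0.2471] rpy [-179.88   -0.     26.51] turn -49.49 dxyz(tool) [0.5109 0.0385 0.0471] q [-66.  15.  92.   0.  73.  -2.] w 0.0855
```

Both views and the tray sizes agree. Start with C.

The rows are not in the units I measure in: shifts go in shares of 60 cm and turns go in shares of 120 degrees. I convert before sending: -8.25 degrees / 120 = -0.0688.

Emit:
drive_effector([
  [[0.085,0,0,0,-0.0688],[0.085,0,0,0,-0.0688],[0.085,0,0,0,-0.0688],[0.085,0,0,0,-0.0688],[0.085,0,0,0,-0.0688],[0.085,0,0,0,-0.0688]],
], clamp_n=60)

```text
refused: plan[0]: the value is too long (schema: maxItems 5). Nothing was moved.
```

The error is about the shape of the input: a list of rows, each a list of 5 numbers. Fixing that and sending the same move.

Emit:
drive_effector([
  [0.085,0,0,0,-0.0688],
  [0.085,0,0,0,-0.0688],
  [0.085,0,0,0,-0.0688],
  [0.085,0,0,0,-0.0688],
  [0.085,0,0,0,-0.0688],
  [0.085,0,0,0,-0.0688],
], clamp_n=60)

```text
time: 0.7
tcp_pos: [0.3012, -0.6036, 0.2474]
ee_rot: [-180.0, -0.1, 76.4]
ft_force: [-1.0, -0.3, -0.3]
width: 0.0851
grip_force: 0.0
```

Emit:
drive_effector([
  [0.085,0.0717,0.005,0.0067,0],
  [0.085,0.0717,0.005,0.0067,0],
  [0.085,0.0717,0.005,0.0067,0],
  [0.085,0.0717,0.005,0.0067,0],
  [0.085,0.0717,0.005,0.0067,0],
  [0.085,0.0717,0.005,0.0067,0],
  [0.085,0.0717,0.005,0.0067,0],
  [0.085,0.0717,0.005,0.0067,0],
  [0.085,0.0717,0.005,0.0067,0],
  [0.085,0.0717,0.005,0.0067,0],
  [0.085,0.0717,0.005,0.0067,0],
  [0.085,0.0633,0.0083,0.005,0],
])

```text
time: 1.9
tcp_pos: [0.4614, -0.1152, 0.2007]
ee_rot: [-180.0, -0.0, 76.0]
ft_force: [1.8, 0.2, 0.1]
width: 0.0854
grip_force: 0.0
```

```bash
python3 -c "
from h import *
to(.462,-.117,.032,76)
s=bot.snapshot('wrist');cv2.imwrite('pics/w1.png',s['image'][:,:,::-1]);import pickle;pickle.dump(s,open('w1.pkl','wb'))
print(proj(s,(.462,-.117,.05)),proj(s,(.462,-.117,.006)))"
```

```text
pos [ 0.4614 -0.1152  0.2007] rpy [-1.7995e+02 -1.0000e-02  7.6040e+01] turn 0.04 dxyz(tool) [-0.0016  0.0011  0.1687] q [-17.  -5. 119.   0.  66.  -3.] w 0.0854
(np.float64(319.08821581764073), np.float64(237.09333483619523)) (np.float64(318.8581076419532), np.float64(223.1697901878527))
```

View pics/w1.png

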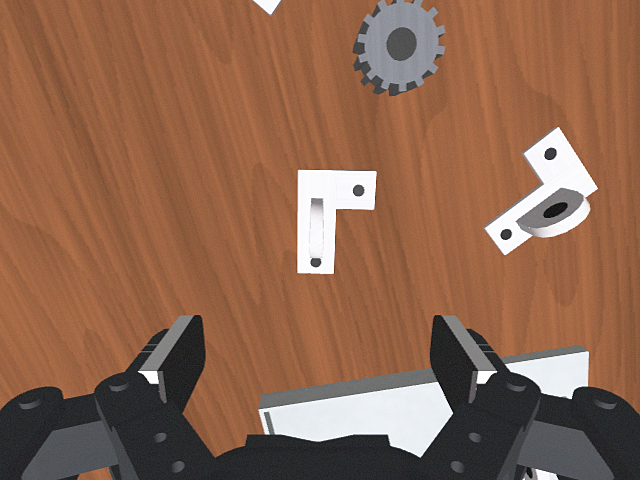

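The wrist view has bracket C squared up: foot x 298–334, y 170–273, centre (316,221), about 2 mm from my estimate. Descend and grip.

Scaled: 0.04 m / 0.6 = 0.0667, -0.0015 m / 0.6 = -0.0025.

Emit:
drive_effector([
  [0.085,0,-0.0025,0.0667,0],
  [0.085,0,0,0.0667,0],
  [0.085,0,0,0.0667,0],
  [0.085,0,0,0.05,0],
  [0.085,0,0,0.03,0],
  [0.085,0,0,0,0],
  [0,0,0,0,0],
  [0,0,0,0,0],
  [0,0,0,0,0],
  [0,0,0,0,0],
  [0,0,0,0,0],
  [0,0,0,0,0],
])

```text
time: 3.15
tcp_pos: [0.461, -0.1172, 0.0341]
ee_rot: [179.9, 0.0, 76.0]
ft_force: [-0.6, 0.4, 4.4]
width: 0.0088
grip_force: 59.9
```

Emit:
drive_effector([
  [0,0,0,0,0],
  [0,0,0,0,0],
  [0,0,0,-0.0167,0],
  [0,0,0,-0.0333,0],
  [0,0,0,-0.05,0],
  [0,0,0,-0.0667,0],
  [0,0,0,-0.0667,0],
  [0,0,0,0,0],
])

```text
time: 3.95
tcp_pos: [0.464, -0.1181, 0.1793]
ee_rot: [179.4, 0.0, 76.0]
ft_force: [0.8, -0.4, -2.8]
width: 0.0093
grip_force: 58.9
```

```bash
python3 -c "
from h import *
to(.455,-.371,.17,87)"
```

```text
pos [ 0.464  -0.1181  0.1793] rpy [1.7938e+02 3.0000e-02 7.6020e+01] turn -10.98 dxyz(tool) [-0.2531  0.0043  0.0093] q [-17.  -4. 120.   0.  63.  -3.] w 0.0093
```

Scaled: -0.043 m / 0.6 = -0.0717, -0.04 m / 0.6 = -0.0667, -5.5 degrees / 120 = -0.0458.

Emit:
drive_effector([
  [0,0,0,0,-0.0458],
  [0,0,0,0,-0.0458],
  [0,-0.0667,0,0,0],
  [0,-0.0717,0,0,0],
  [0,-0.0717,0.0017,0,0],
  [0,-0.0717,0.0017,0,0],
  [0,-0.0717,0.0017,0,0],
  [0,-0.0683,0.0017,0,0],
  [0,0,0,0.05,0],
  [0,0,0,0.05,0],
  [0,0,0,0.05,0],
  [0,0,0,0,0],
])

```text
time: 5.15
tcp_pos: [0.446, -0.3656, 0.076]
ee_rot: [-179.3, -0.5, 87.0]
ft_force: [-1.6, 2.2, -4.9]
width: 0.0094
grip_force: 59.1
```

```bash
python3 -c "
from h import *
to(.455,-.371,.0385,87)
print(bot.state()['ft_force'])
s=bot.snapshot('wrist');cv2.imwrite('pics/w2.png',s['image'][:,:,::-1])"
```

```text
pos [ 0.446  -0.3656  0.076 ] rpy [-179.34   -0.53   86.99] turn -0.01 dxyz(tool) [-0.005   0.0093  0.0375] q [-42.  15. 112.  -0.  54. -39.] w 0.0094
[-1.59603081  2.19557358 -4.88028869]
```

View pics/w2.png

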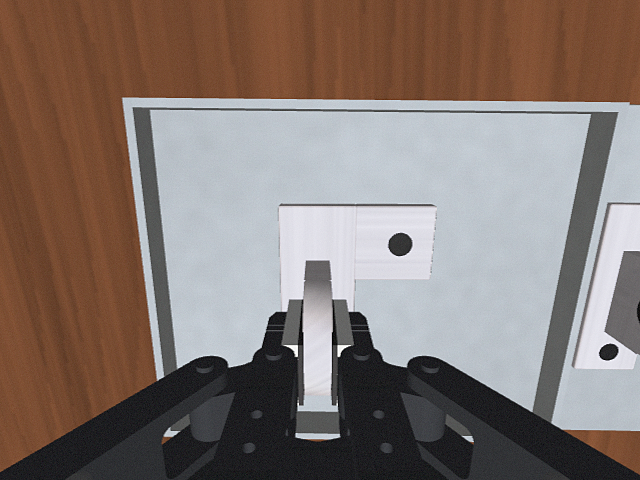

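The bracket hangs level inside the bin: foot left edge x≈280, bin inner edge ≈155, and the pattern at right has the same hand. Lower it.

Scaled: 0.015 m / 0.6 = 0.025, 0.012 m / 0.6 = 0.02.

Emit:
drive_effector([
  [0,-0.0067,0.0133,0.025,0],
  [0,0,0,0.02,0],
  [0,0,0,0.01,0],
  [0,0,0,0.0033,0],
  [0,0,0,0,0],
  [0,0,0,0,0],
])

```text
time: 5.8
tcp_pos: [0.4591, -0.3744, 0.049]
ee_rot: [180.0, 0.0, 87.0]
ft_force: [-0.1, 0.4, -3.1]
width: 0.0095
grip_force: 59.2
```

```bash
python3 -c "
from h import *
to(.455,-.371,.0385,87)"
```

```text
pos [ 0.4591 -0.3744  0.049 ] rpy [1.7996e+02 3.0000e-02 8.7020e+01] turn 0.02 dxyz(tool) [ 0.0032 -0.0042  0.0105] q [-42.  18. 112.   0.  51. -39.] w 0.0095
```

Scaled: 0.005 m / 0.6 = 0.0083, 0.003 m / 0.6 = 0.005.

Emit:
drive_effector([
  [0,0,0,0.0083,0],
  [0,0,0,0.005,0],
  [0,0,0,0.0017,0],
  [0,0,0,0.0017,0],
  [0,0,0,0,0],
  [0,0,0,0,0],
  [0,0,0,0,0],
])

```text
time: 6.5
tcp_pos: [0.4589, -0.3743, 0.0383]
ee_rot: [180.0, 0.0, 87.0]
ft_force: [0.1, 1.0, -3.1]
width: 0.0092
grip_force: 59.3
```

Scaled: 0.001 m / 0.6 = 0.0017.

Emit:
drive_effector([
  [0,0,0,0.0017,0],
  [0,0,0,0,0],
  [0,0,0,0.0017,0],
  [0,0,0,0,0],
  [0,0,0,0,0],
])

```text
time: 7.0
tcp_pos: [0.459, -0.3743, 0.0382]
ee_rot: [180.0, 0.0, 87.0]
ft_force: [-5.3, 4.6, 11.0]
width: 0.0093
grip_force: 61.6
```

Touching the floor (force reversed). Release and rise.

Scaled: -0.04 m / 0.6 = -0.0667, -0.03 m / 0.6 = -0.05.

Emit:
drive_effector([
  [0.035,0,0,0,0],
  [0.035,0,0,0,0],
  [0.035,0,0,0,0],
  [0.035,0,0,0,0],
  [0.035,0,0,-0.0167,0],
  [0.035,0,0,-0.0333,0],
  [0.05,0,0,-0.05,0],
  [0.085,0,0,-0.0667,0],
  [0.085,0,0,-0.0667,0],
  [0.085,0,0,-0.05,0],
  [0.085,0,0,0,0],
])

```text
time: 8.1
tcp_pos: [0.4618, -0.3768, 0.2136]
ee_rot: [179.5, 0.4, 87.0]
ft_force: [1.0, -0.9, 0.5]
width: 0.085
grip_force: 0.0
```

```bash
python3 -c "
from h import *
to(.647,-.151,.2,25.6)"
```

```text
pos [ 0.4618 -0.3768  0.2136] rpy [179.47   0.42  87.01] turn 61.41 dxyz(tool) [ 0.2646 -0.1236  0.0136] q [-42.   8. 105.   0.  67. -39.] w 0.085
```

Scaled: 7.7 degrees / 120 = 0.0642.

Emit:
drive_effector([
  [0.085,0,0,0,0.0642],
  [0.085,0,0,0,0.0642],
  [0.085,0,0,0,0.0642],
  [0.085,0,0,0,0.0642],
  [0.085,0,0,0,0.0642],
  [0.085,0,0,0,0.0642],
  [0.085,0,0,0,0.0642],
  [0.085,0,0,0,0.0625],
])

```text
time: 8.9
tcp_pos: [0.4585, -0.3739, 0.2056]
ee_rot: [-179.9, 0.0, 25.3]
ft_force: [-0.0, -1.0, 0.4]
width: 0.085
grip_force: 0.0
```

Emit:
drive_effector([
  [0.085,0.0633,-0.03,0.0033,0],
  [0.085,0.0633,-0.03,0.0033,0],
  [0.085,0.0633,-0.03,0.0033,0],
  [0.085,0.0633,-0.03,0.0033,0],
  [0.085,0.0633,-0.03,0.0033,0],
  [0.085,0.0633,-0.03,0.0033,0],
  [0.085,0.06,-0.0267,0.0033,0],
  [0.085,0,0,0,0],
  [0.085,0,0,0,0],
])

```text
time: 9.8
tcp_pos: [0.6431, -0.1472, 0.1913]
ee_rot: [-179.9, 0.1, 25.7]
ft_force: [-0.5, -0.2, -0.3]
width: 0.0852
grip_force: 0.0
```

```bash
python3 -c "
from h import *
to(.647,-.151,.033,25.6)
s=bot.snapshot('wrist');cv2.imwrite('pics/w3.png',s['image'][:,:,::-1])
print(proj(s,(.647,-.151,.006)))"
```

```text
pos [ 0.6431 -0.1472  0.1913] rpy [-1.7995e+02  1.0000e-01  2.5750e+01] turn 0.15 dxyz(tool) [0.0019 0.0051 0.1583] q [-15.  16.  97.  -0.  67.  49.] w 0.0852
(np.float64(323.73820487645776), np.float64(221.0112784200946))
```

View pics/w3.png

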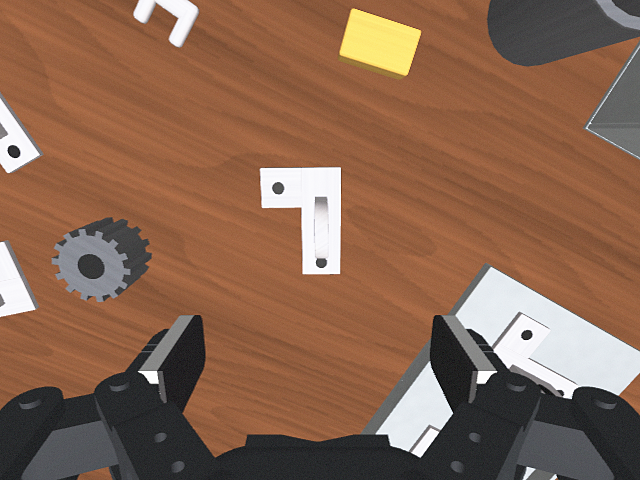

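Bracket A is squared up, foot x 303–340, y 168–274, lug centre at x≈321. Pick it up.

Scaled: 0.04 m / 0.6 = 0.0667, 0.003 m / 0.6 = 0.005.

Emit:
drive_effector([
  [0.085,0.0033,0.005,0.0667,0],
  [0.085,0,0,0.0667,0],
  [0.085,0,0,0.0667,0],
  [0.085,0,0,0.0417,0],
  [0.085,0,0,0.0217,0],
  [0.085,0,0,0,0],
  [0,0,0,0,0],
  [0,0,0,0,0],
  [0,0,0,0,0],
  [0,0,0,0,0],
  [0,0,0,0,0],
  [0,0,0,0,0],
], clamp_n=60)

```text
time: 11.05
tcp_pos: [0.647, -0.1501, 0.0352]
ee_rot: [180.0, -0.1, 25.6]
ft_force: [-0.8, 0.3, 4.1]
width: 0.0091
grip_force: 59.6
```

Emit:
drive_effector([
  [0,0,0,0,0],
  [0,0,0,0,0],
  [0,0,0,-0.0167,0],
  [0,0,0,-0.0333,0],
  [0,0,0,-0.05,0],
  [0,0,0,-0.0667,0],
  [0,0,0,-0.0667,0],
  [0,0,0,-0.0167,0],
  [0,0,0,0,0],
  [0,0,0,0,0],
])

```text
time: 12.05
tcp_pos: [0.6448, -0.1497, 0.1816]
ee_rot: [-179.9, 0.2, 25.6]
ft_force: [-1.3, 0.9, -4.9]
width: 0.0089
grip_force: 58.6
```

```bash
python3 -c "
from h import *
print(np.array([.5023,.3822])+.065*np.array([np.cos(.029),np.sin(.029)]))
to(.567,.384,.17,91.7)"
```

```text
[0.56727267 0.38408474]
pos [ 0.6448 -0.1497  0.1816] rpy [-179.85    0.18   25.62] turn -66.08 dxyz(tool) [ 0.5358 -0.0619  0.0116] q [-15.  17.  97.  -0.  66.  49.] w 0.0089
```

Scaled: -8.3 degrees / 120 = -0.0692.

Emit:
drive_effector([
  [0,0,0,0,-0.0692],
  [0,0,0,0,-0.0692],
  [0,0,0,0,-0.0692],
  [0,0,0,0,-0.0692],
  [0,0,0,0,-0.0692],
  [0,0,0,0,-0.0692],
  [0,0,0,0,-0.0692],
  [0,0,0,0,-0.0667],
])

```text
time: 12.85
tcp_pos: [0.644, -0.1495, 0.1796]
ee_rot: [-179.6, -0.1, 92.1]
ft_force: [0.6, -0.3, -4.4]
width: 0.0092
grip_force: 58.6
```

Emit:
drive_effector([
  [0,0.0733,-0.0083,0,0],
  [0,0.075,-0.0083,0,0],
  [0,0.075,-0.0083,0,0],
  [0,0.075,-0.0083,0,0],
  [0,0.075,-0.0083,0,0],
  [0,0.075,-0.0083,0,0],
  [0,0.075,-0.0083,0,0],
  [0,0.075,-0.0083,0,0],
  [0,0.075,-0.0083,0,0],
  [0,0.075,-0.0083,0,0],
  [0,0.075,-0.01,0,0],
  [0,0.07,-0.01,0,0],
])

```text
time: 14.05
tcp_pos: [0.5658, 0.3846, 0.1797]
ee_rot: [-179.7, 0.2, 91.7]
ft_force: [0.9, -0.3, -4.9]
width: 0.0093
grip_force: 58.7
```

Emit:
drive_effector([
  [0,0,0,0,0],
  [0,0,0,0,0],
])

```text
time: 14.25
tcp_pos: [0.5661, 0.3838, 0.1801]
ee_rot: [-179.7, 0.2, 91.9]
ft_force: [-0.8, -0.1, -4.5]
width: 0.0094
grip_force: 58.7
```

```bash
python3 -c "
from h import *
to(.567,.384,.046,91.7)"
```

```text
pos [0.5661 0.3838 0.1801] rpy [-179.69    0.22   91.87] turn 0.17 dxyz(tool) [0.0002 0.0009 0.1341] q [32. 19. 94. -0. 67. 30.] w 0.0094
```

Scaled: 0.03 m / 0.6 = 0.05, 0.02 m / 0.6 = 0.0333.

Emit:
drive_effector([
  [0,0,0.0017,0.0333,0],
  [0,0,0,0.05,0],
  [0,0,0,0.05,0],
  [0,0,0,0.05,0],
  [0,0,0,0.0267,0],
  [0,0,0,0.0133,0],
  [0,0,0,0,0],
  [0,0,0,0,0],
  [0,0,0,0,0],
])

```text
time: 15.15
tcp_pos: [0.5709, 0.3846, 0.0525]
ee_rot: [179.8, -0.1, 91.7]
ft_force: [0.5, 0.4, -3.9]
width: 0.0092
grip_force: 58.8
```

```bash
python3 -c "
from h import *
to(.567,.384,.039,91.7)
s=bot.snapshot('wrist');cv2.imwrite('pics/w4.png',s['image'][:,:,::-1])"
```

```text
pos [0.5709 0.3846 0.0525] rpy [ 1.7982e+02 -1.1000e-01  9.1710e+01] turn 0.01 dxyz(tool) [-0.0005 -0.0039  0.0135] q [32. 26. 99. -0. 54. 30.] w 0.0092
```

View pics/w4.png

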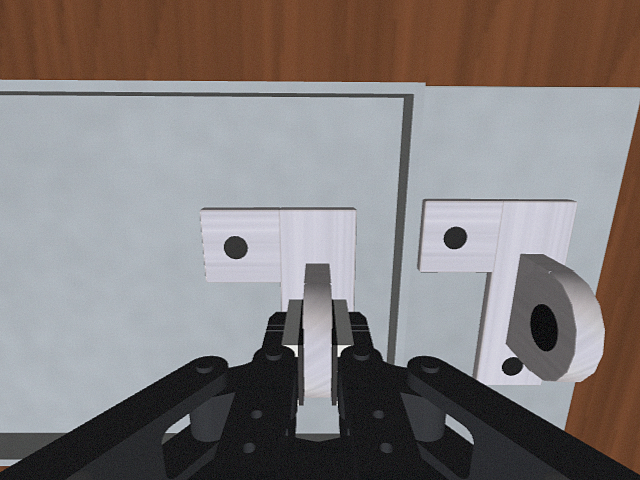

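A hangs over the bin, its foot edge (x≈355) about 19 mm from the wall (x≈400), and its hand matches the pattern beside it. I'll shift 4 mm inward and lower.

Scaled: -0.006 m / 0.6 = -0.01, 0.004 m / 0.6 = 0.0067.

Emit:
drive_effector([
  [0,0,-0.01,0.0067,0],
  [0,0,0,0.0067,0],
  [0,0,0,0.0033,0],
  [0,0,0,0.0017,0],
  [0,0,0,0.0017,0],
  [0,0,0,0,0],
  [0,0,0,0,0],
])

```text
time: 15.9
tcp_pos: [0.5634, 0.3838, 0.0392]
ee_rot: [-180.0, -0.0, 91.7]
ft_force: [-4.5, -1.6, 5.3]
width: 0.009
grip_force: 60.3
```

Emit:
drive_effector([
  [0,0,0,0.0017,0],
  [0,0,0,0,0],
  [0,0,0,0,0],
])

```text
time: 16.2
tcp_pos: [0.5634, 0.3838, 0.0392]
ee_rot: [-180.0, -0.0, 91.7]
ft_force: [-5.7, -4.5, 11.1]
width: 0.0087
grip_force: 61.1
```

Scaled: -0.04 m / 0.6 = -0.0667, -0.03 m / 0.6 = -0.05.

Emit:
drive_effector([
  [0.028,0,0,0,0],
  [0.028,0,0,0,0],
  [0.028,0,0,0,0],
  [0.028,0,0,0,0],
  [0.028,0,0,-0.0167,0],
  [0.028,0,0,-0.0333,0],
  [0.05,0,0,-0.05,0],
  [0.085,0,0,-0.0667,0],
  [0.085,0,0,-0.0667,0],
  [0.085,0,0,-0.0333,0],
  [0.085,0,0,0,0],
])

```text
time: 17.3
tcp_pos: [0.5661, 0.3853, 0.2037]
ee_rot: [179.5, -0.3, 91.7]
ft_force: [0.8, 0.0, 0.4]
width: 0.0852
grip_force: 0.0
```

```bash
python3 -c "
from h import *
to(.4535,.0875,.2,126.3)"
```

```text
pos [0.5661 0.3853 0.2037] rpy [179.5   -0.29  91.72] turn -34.58 dxyz(tool) [-0.1734 -0.267   0.0037] q [32. 17. 94.  0. 68. 30.] w 0.0852
```

Scaled: -0.038 m / 0.6 = -0.0633, -0.037 m / 0.6 = -0.0617, -8.5 degrees / 120 = -0.0708.

Emit:
drive_effector([
  [0.085,0,0,0,-0.0708],
  [0.085,0,0,0,-0.0708],
  [0.085,0,0,0,-0.0708],
  [0.085,0,0,0,-0.0708],
  [0.085,-0.04,-0.0633,0,0],
  [0.085,-0.0417,-0.0633,0,0],
  [0.085,-0.0417,-0.0633,0,0],
  [0.085,-0.0417,-0.0633,0,0],
  [0.085,-0.0417,-0.0633,0,0],
  [0.085,-0.0417,-0.0633,0,0],
  [0.085,-0.04,-0.0617,0,0],
  [0.085,0,0,0,0],
])

```text
time: 18.5
tcp_pos: [0.4461, 0.0847, 0.1955]
ee_rot: [-179.8, -0.0, 125.5]
ft_force: [-0.1, -0.0, -0.2]
width: 0.0849
grip_force: 0.0
```

```bash
python3 -c "
from h import *
to(.4535,.0875,.033,126.3)
s=bot.snapshot('wrist');cv2.imwrite('pics/w5.png',s['image'][:,:,::-1])
print(proj(s,(.4535,.0875,.006)))"
```

```text
pos [0.4461 0.0847 0.1955] rpy [-1.7975e+02 -3.0000e-02  1.2548e+02] turn -0.82 dxyz(tool) [-0.0021  0.0076  0.1625] q [  8.  -7. 121.  -0.  66. -28.] w 0.0849
(np.float64(327.37723979922004), np.float64(225.34594203205086))
```

View pics/w5.png

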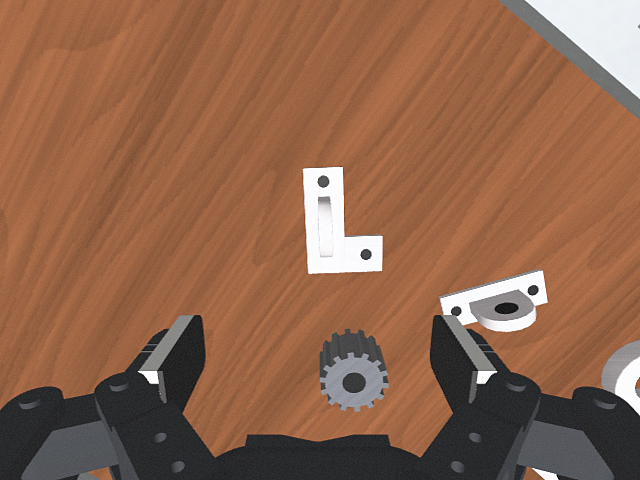

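Bracket B is at x 303–343, y 168–273, centre (325,220), and tilted about 2.7°. Correct that and grip.

Scaled: 0.04 m / 0.6 = 0.0667, 0.006 m / 0.6 = 0.01, -2.5 degrees / 120 = -0.0208.

Emit:
drive_effector([
  [0.085,0.0033,0.01,0.0333,-0.0208],
  [0.085,0,0,0.0667,0],
  [0.085,0,0,0.0667,0],
  [0.085,0,0,0.05,0],
  [0.085,0,0,0.0333,0],
  [0.085,0,0,0.0183,0],
  [0.085,0,0,0,0],
  [0,0,0,0,0],
  [0,0,0,0,0],
  [0,0,0,0,0],
  [0,0,0,0,0],
  [0,0,0,0,0],
], clamp_n=60)

```text
time: 19.75
tcp_pos: [0.4526, 0.0933, 0.0368]
ee_rot: [-180.0, 0.0, 128.2]
ft_force: [-2.6, -2.7, 3.2]
width: 0.0115
grip_force: 1.8
```

Emit:
drive_effector([
  [0,0,0,0,0],
  [0,0,0,0,0],
  [0,0,0,0,0],
  [0,0,0,-0.0167,0],
  [0,0,0,-0.0333,0],
  [0,0,0,-0.05,0],
  [0,0,0,-0.0667,0],
  [0,0,0,-0.0667,0],
  [0,0,0,-0.0167,0],
  [0,0,0,0,0],
  [0,0,0,0,0],
])

```text
time: 20.85
tcp_pos: [0.4515, 0.0934, 0.1844]
ee_rot: [-179.9, -0.1, 128.2]
ft_force: [-0.4, -0.1, -4.3]
width: 0.0092
grip_force: 58.9
```

```bash
python3 -c "
from h import *
to(.4373,.3803,.17,91.7)"
```

```text
pos [0.4515 0.0934 0.1844] rpy [-1.7986e+02 -9.0000e-02  1.2821e+02] turn 36.51 dxyz(tool) [ 0.2872 -0.0057  0.0144] q [  9.  -5. 121.   0.  65. -30.] w 0.0092
```

Scaled: 0.041 m / 0.6 = 0.0683, -0.001 m / 0.6 = -0.0017, 8.1 degrees / 120 = 0.0675.

Emit:
drive_effector([
  [0,0,0,0,0.0675],
  [0,0,0,0,0.0675],
  [0,0,0,0,0.0675],
  [0,0,0,0,0.0675],
  [0,0,0,0,0.0342],
  [0,0.0683,-0.0017,0,0],
  [0,0.0683,-0.0017,0,0],
  [0,0.0683,-0.0017,0,0],
  [0,0.0683,-0.0017,0,0],
  [0,0.0683,-0.0017,0,0],
  [0,0.0683,-0.0017,0,0],
  [0,0.0683,0,0,0],
])

```text
time: 22.05
tcp_pos: [0.4361, 0.3806, 0.1822]
ee_rot: [-179.7, 0.2, 91.7]
ft_force: [0.9, 0.3, -4.8]
width: 0.0089
grip_force: 58.7
```

Emit:
drive_effector([
  [0,0,0,0,0],
  [0,0,0,0.0333,0],
  [0,0,0,0.05,0],
  [0,0,0,0.05,0],
  [0,0,0,0.05,0],
  [0,0,0,0.0267,0],
  [0,0,0,0,0],
  [0,0,0,0,0],
  [0,0,0,0,0],
])

```text
time: 22.95
tcp_pos: [0.4395, 0.3811, 0.0618]
ee_rot: [179.9, -0.1, 91.7]
ft_force: [0.2, -0.1, -3.8]
width: 0.0089
grip_force: 58.8
```

```bash
python3 -c "
from h import *
to(.4373,.3803,.039,91.7)
s=bot.snapshot('wrist');cv2.imwrite('pics/w6.png',s['image'][:,:,::-1])"
```

```text
pos [0.4395 0.3811 0.0618] rpy [ 1.7986e+02 -1.0000e-01  9.1710e+01] turn 0.01 dxyz(tool) [-0.0007 -0.0023  0.0228] q [ 38.  16. 113.  -0.  51.  37.] w 0.0089
```

View pics/w6.png

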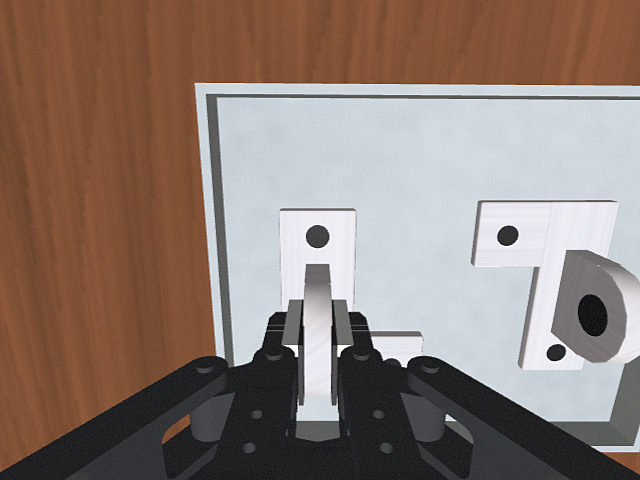

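B is clear of the left wall (280 vs 225 px), and its toe (x≈422) is clear of A's foot (x≈520). Lower it.

Scaled: 0.008 m / 0.6 = 0.0133, 0.007 m / 0.6 = 0.0117.

Emit:
drive_effector([
  [0,0,0,0.0133,0],
  [0,0,0,0.0117,0],
  [0,0,0,0.005,0],
  [0,0,0,0.0017,0],
  [0,0,0,0.0017,0],
  [0,0,0,0,0],
  [0,0,0,0,0],
])

```text
time: 23.7
tcp_pos: [0.4383, 0.3803, 0.0409]
ee_rot: [-180.0, 0.0, 91.7]
ft_force: [-3.6, -3.0, 4.0]
width: 0.0091
grip_force: 60.1
```

Emit:
drive_effector([
  [0,0,0,0.0017,0],
  [0,0,0,0,0],
  [0,0,0,0.0017,0],
  [0,0,0,0,0],
  [0,0,0,0,0],
])

```text
time: 24.2
tcp_pos: [0.4383, 0.3803, 0.0409]
ee_rot: [-180.0, 0.0, 91.7]
ft_force: [-8.2, -6.7, 17.7]
width: 0.0091
grip_force: 62.2
```

Scaled: -0.04 m / 0.6 = -0.0667, -0.03 m / 0.6 = -0.05.

Emit:
drive_effector([
  [0.028,0,0,0,0],
  [0.028,0,0,0,0],
  [0.028,0,0,0,0],
  [0.028,0,0,0,0],
  [0.028,0,0,-0.0167,0],
  [0.028,0,0,-0.0333,0],
  [0.05,0,0,-0.05,0],
  [0.085,0,0,-0.0667,0],
  [0.085,0,0,-0.0667,0],
  [0.085,0,0,-0.05,0],
  [0.085,0,0,0,0],
])

```text
time: 25.3
tcp_pos: [0.4414, 0.3827, 0.2154]
ee_rot: [179.5, -0.4, 91.7]
ft_force: [0.4, 0.3, 0.8]
width: 0.0851
grip_force: 0.0
```

Emit:
drive_effector([
  [0.085,-0.0667,0,0,0],
  [0.085,-0.0667,0,0,0],
  [0.085,-0.0667,0,0,0],
  [0.085,-0.0667,0,0,0],
  [0.085,-0.0667,0,0,0],
  [0.085,-0.0667,0,0,0],
  [0.085,-0.0667,0,0,0],
  [0.085,-0.0667,0,0,0],
  [0.085,0,0,0,0],
  [0.085,0,0,0,0],
])

```text
time: 26.3
tcp_pos: [0.4476, 0.0598, 0.2079]
ee_rot: [-180.0, -0.0, 91.6]
ft_force: [-0.5, -0.3, 0.2]
width: 0.0851
grip_force: 0.0
```

```bash
python3 -c "
from h import *
s=bot.snapshot('scene');cv2.imwrite('pics/s9.png',s['image'][:,:,::-1])"
```

```text
(no output)
```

View pics/s9.png

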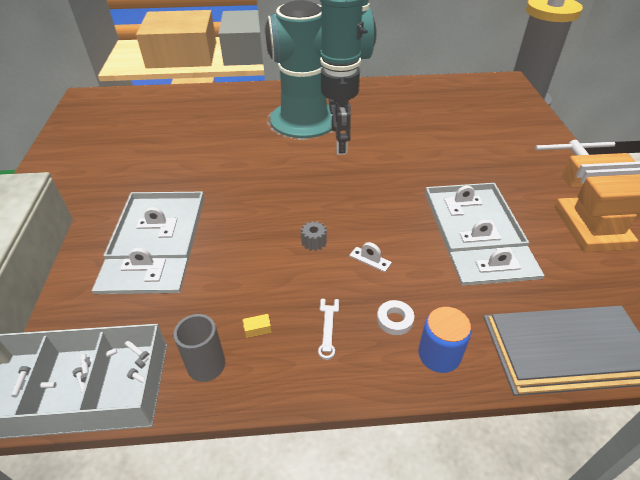

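The scene shows both left-hand brackets flat in the left-hand tray at (464,200) and (481,232), and the right-hand one flat in the other at (154,220). The other items have not moved. Hand it in.

```bash
python3 -c "
from plant import bot
print(bot.job_done())"
```

```text
the job is handed in; nothing more can be done
None
```

I sorted all three toed brackets into their matching trays and handed the job in at about 26 s: both left-hand ones in the left-hand tray, the right-hand one in the other, all flat and upright in the last picture, with nothing else visibly moved; no verdict was returned.

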